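# Tighten the steam cleaner's click-stop filler cap

### The arm

A 7-joint arm with a two-finger parallel gripper is mounted at the origin on a cart in front of the work surface, level with it; the furniture and walls round the work are solid. World frame = base frame: x ahead of the robot, y to its left, z up, the work surface at z = 0. Lengths are in m, angles in rad, forces in N, time in s.
With the tool pointing down it reaches from about 0.425 to 0.95 m from the base axis. Payload 4.7 kg.
Tool frame: the origin (TCP) lies at the very end of the fingers, on their centre line; the grasp point (between the pads) lies 19 mm behind it; z points along the fingers, y is the line along which they close (so a half turn about z gives the same grasp; the last joint's range is limited). The gripper opens to 87 mm and grips with 3 to 60 N. Pads are 19 mm wide; open, the fingers measure 117 mm over their backs; the gripper's body (75 mm by 190 mm) begins 51 mm behind the grasp point.
Start: joints at [1.254, 0.469, -0.049, 1.532, 0.024, 1.141, -0.082], TCP at [0.192, -0.647, 0.223] pointing down, gripper open.
Joint ranges: [-2.59, 2.59], [-0.33, 1.99], [-1.39, 1.29], [0.1, 2.45], [-1.04, 4.18], [0.21, 1.99], [-2.66, 2.66]. Speed limits (rad/s): [2.57, 2.57, 3.14, 3.14, 3.14, 3.14, 3.14].

### API

Orientations are given as a 3x3 rotation matrix whose columns are the frame's x, y, z axes.
In Python, from workcell import arm gives the robot as it stands.
- The arm moves only by the tool carry_out, never from a script. Its arguments are lists of equal length, an entry for each row: "slide": the shift along the tool's x, y, z in m, a list of three; "twist": the turn, a rotation vector about the tool's x, y, z in rad, a list of three. A call has exactly 8 rows; each row shifts and turns the commanded pose from where the row before left it, along the tool's axes as they then stand; what a row does not reach is not made up. A row lasts 1/8 s, in which the tool goes at most 62.5 mm and 10.7 degrees, less where a joint would pass 70% of its speed; a pose out of reach is approached as far as the arm can. A call with a gripper value outside its range is refused whole. "fingers" is the opening, from -1 (shut) to 1 (fully open), set as the call begins (left out, the last holds). The fingers move at their own pace and stop on an object; "grip_force" is the grip in N (left out, the last holds). Time passes only in rows, so rows that do not move let the fingers close, or fill a call up. It gives the time, the measured TCP pose, the force, the opening and the grip force at its end, in the units of the state.
- arm.get_obs(): the state, without advancing time (a new reading comes with each control period).
- arm.snapshot(name): name is "scene" or "side" or "wrist"; returns (picture, depth): 420x560x3 uint8, red, green, blue; 420x560 float32, m along the optical axis (not along the pixel's ray), 0 where there is no reading.
- arm.calibration(name): a dict with "K" (3x3 intrinsics, pixels), "position" and "attitude" of the camera in the world. Camera axes: x right, y down, z forward; pixel columns grow to the right and rows downward; lengths in m; the calibration is good to about 2 mm. A picture is of the moment at which its call begins: read the wrist's pose just before it. calibration takes no time and is no camera call; for the wrist camera it gives the pose at the moment of the call.
- arm.finish_job(): hands the job in; it is judged then, once.
The state is a dict: "clock": time; "qpos": joint angles; "qd": joint speeds; "effort": joint torques, N m; "tcp_pos": TCP position; "ee_rot": TCP orientation; "wrist_force": force on the tool from outside, world axes, zero at the start; "moment": the same for the moment, N m; "grip_width": finger opening in m; "grip_force": force on a finger pad.
Only numpy, scipy, OpenCV 4.12 (cv2) and the standard library are available. Lean on these libraries where they do the work, as an engineer would, in place of code of your own. Each camera call takes 0.05 s, during which the arm holds its last target. There are 200 camera calls.

### The job

The filler cap of the steam cleaner is only loosely set. Turn the cap - the large one with the tall grip bar, not the small flat regulator knob beside it - clockwise until it is fully home and has clicked through at least twice, then let go. Do not turn the regulator, and leave the spice jar and the egg timer where they stand.

Things in the scene. Friction and masses are not known exactly. Their poses are not given: they have to be found in the camera images.
- steam_cleaner: low white box-shaped appliance on the worktop, 140 (x) x 220 (y) mm, flat white deck 85 mm above the worktop, immovable. Origin: centre of its underside; z up. The filler cap and the regulator stand on its deck 55 mm either side of its middle along its y, which one on which side varies
- cap_bar (a point): on the black filler cap's turning axis, 8 mm below the top of its grip bar. The cap: a fluted disc, 62 mm diameter, flat top 22 mm below this point (26 mm above the deck); on it an upright grey grip bar 50 mm long, 12 mm thick, 30 mm tall, free on both sides. x axis: along the bar; y: across it; z: up, the turning axis. The cap does not rise or sink. A 70 mm steel collar lies under it
- insert (a joint): rad: turn of the cap's bayonet insert in the filler neck, growing clockwise seen from above; 0 free, 1.0 fully home at a hard stop. It starts 0.25 to 0.55 rad short of home and moves with the cap against light friction (about 0.06 N m); a click may spring it back a few degrees, which is fine
- cap (a joint): rad: clockwise slip of the cap over its insert, 0 at the start. With the insert home, turning on clockwise makes the spring ratchet slip (about 0.15 N m): one click every 0.314 rad (18 degrees) as it snaps into the next notch, so two clicks rest at 0.63. More clicks do no harm. Turned back, the cap takes the insert with it
- regulator_rim (a point): end of the grey pointer rib on the small black regulator knob (34 mm diameter, top 26 mm above the deck, rib 32 x 6 x 5 mm), 16 mm from the knob's axis, which is 110 mm from the cap's; x axis: from the knob's axis out along the rib. The knob turns easily; leave it alone
- spice_jar: upright round spice jar with a dark cap, 41 mm diameter, 105 mm tall, loose on the worktop behind the appliance. Origin: centre of its underside; z up
- timer: red domed egg timer with a white base, 61 mm diameter, 60 mm tall, loose on the worktop behind the appliance. Origin: centre of its underside; z up
Things that resemble listed ones, but are neither listed nor needed, are in the scene too. Leave any orange or yellow look-alike of the timer alone.

How it is judged:
At the end, for the whole second after the job is handed in: The bayonet insert is at its stop (over 0.85 of 1.0 rad, so that a click's recoil is allowed), the cap has slipped two ratchet clicks or more past it (slip over 0.5 rad; two clicks rest at 0.63), and the spice jar and timer are at rest (value of joint insert above 0.85 rad and value of joint cap above 0.5 rad and linear speed of each of spice_jar, timer below 0.02 m/s); the robot touches nothing.
It fails at once if the regulator is turned (its rim moves more than 6 mm, about 20 degrees) (distance of regulator_rim from where it was at the start of the episode above 0.006 m).
It fails at once if the spice jar is shifted more than 30 mm or tipped (distance of spice_jar from where it was at the start of the episode above 0.03 m or angle between spice_jar's own z axis and vertical above 0.35 rad).
It fails at once if the egg timer is shifted more than 30 mm or tipped (distance of timer from where it was at the start of the episode above 0.03 m or angle between timer's own z axis and vertical above 0.35 rad).
It also fails if it takes over 32 s, if anything falls off the work surface, if the arm or the gripper's body presses on something with over 40 N, if the wrist force passes 120 N, or if a joint passes its speed limit or range.

## Working session

There is one attempt and no reset: what is moved stays moved. The work goes in short steps, Python scripts to look and compute and a tool call to move; the robot and the scene stay as the last step left them, time stands still between calls to the robot, and variables do not carry over. Pictures are saved under pics/ and viewed, at most 10 in all, crops included, and the job is handed in when it is done.

Besides the shell and the picture viewer there is one more tool, called after "Call:" in YAML: its name, and indented under it one key for each argument. carry_out: Moves the arm, as the interface text tells. Its arguments: {"type":"object","properties":{"slide":{"type":"array","items":{"type":"array","items":{"type":"number"}}},"twist":{"type":"array","items":{"type":"array","items":{"type":"number"}}},"fingers":{"type":"number"},"grip_force":{"type":"number"}},"required":["slide","twist"]}

```bash
mkdir -p pics; cat > h.py <<'E'
import numpy as np,cv2
from workcell import arm
def snap(n,f):
    c=arm.calibration(n);p,d=arm.snapshot(n)
    cv2.imwrite(f'pics/{f}.png',p[:,:,::-1]);np.savez(f'{f}.npz',p=p,d=d,K=c['K'],t=c['position'],R=c['attitude'])
def load(f):
    z=np.load(f+'.npz');d=z['d'];v,u=np.indices(d.shape);K=z['K']
    P=np.stack([(u-K[0,2])/K[0,0]*d,(v-K[1,2])/K[1,1]*d,d],-1)
    R=z['R']
    return z['p'],d,P@R.T+z['t']
E
python3 - <<'E'
from h import *
snap('scene','s0');snap('side','d0')
a=cv2.imread('pics/s0.png');b=cv2.imread('pics/d0.png')
cv2.imwrite('pics/both.png',cv2.resize(np.vstack([a,b]),(400,600)) if 0 else cv2.resize(np.hstack([a,b]),(800,300)))
for n in('scene','side'):
    c=arm.calibration(n);print(np.round(c['position'],3),np.round(c['attitude'],3).tolist(),np.shape(c['attitude']))
o=arm.get_obs();print(o)
E
```

```text
[0.048 0.278 0.72 ] [[-0.432, -0.639, 0.636], [-0.902, 0.293, -0.318], [0.017, -0.711, -0.703]] (3, 3)
[ 0.252 -0.542  0.696] [[0.863, -0.343, 0.371], [-0.505, -0.579, 0.64], [-0.005, -0.74, -0.673]] (3, 3)
{'clock': 0.1, 'qpos': array([ 1.25409292,  0.46934024, -0.04854093,  1.53356481,  0.02412374,
        1.14099882, -0.08227321]), 'qd': array([-0.00039153, -0.00252126,  0.00159184, -0.0001873 ,  0.00026763,
        0.0005818 ,  0.00139416]), 'effort': array([ 1.26846822e-03, -5.09171855e+01, -8.09360552e-02, -2.36827362e+01,
       -6.15415536e-02,  3.44543753e-02,  6.06879121e-05]), 'tcp_pos': array([ 0.19142019, -0.64673324,  0.22162215]), 'ee_rot': array([[ 9.58864742e-01,  2.83862746e-01, -5.90232741e-04],
       [ 2.83863340e-01, -9.58863377e-01,  1.62130345e-03],
       [-1.05724909e-04, -1.72215615e-03, -9.99998511e-01]]), 'wrist_force': array([-0.26074464, -0.6547555 , -0.39254359]), 'moment': array([-0.05459347,  0.00129666, -0.00348932]), 'grip_force': 0.0, 'grip_width': 0.08704744067088158}
```

View pics/s0.png

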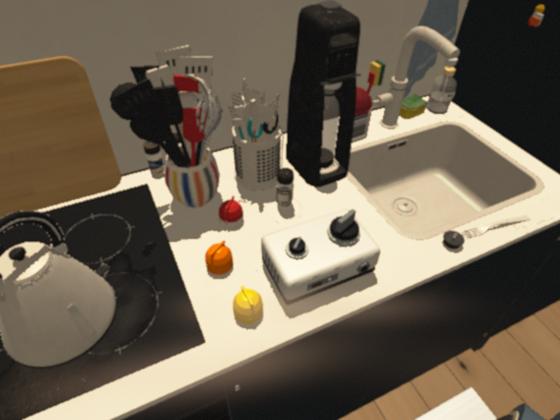

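View pics/d0.png

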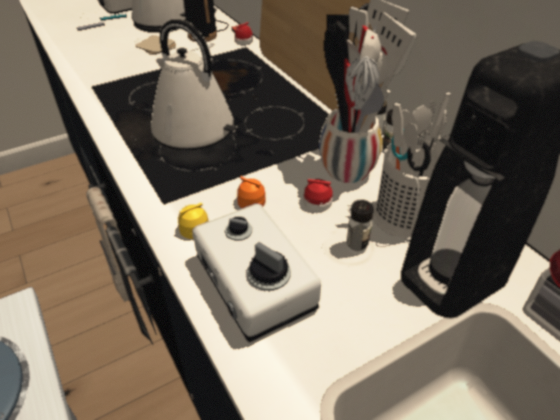

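The scene view shows two deck candidates. The large cap with its upright grey bar is at scene (345,225) and side (268,262). The small flat regulator is at scene (297,245) and side (238,226). The cap fits the description because of its size, tall bar and steel collar. Next I measure it by depth and confirm it in a crop.

```bash
python3 - <<'E'
from h import *
for f,(u,v) in(('s0',(345,225)),('d0',(268,262))):
    p,d,W=load(f);w=W[v-40:v+40,u-40:u+40].reshape(-1,3)
    c0=W[v,u];near=np.hypot(*(w-c0)[:,:2].T)<.05
    for lo,hi,n in((.118,.136,'barside'),(.136,.15,'bartop'),(.105,.115,'disc')):
        s=w[near&(w[:,2]>lo)&(w[:,2]<hi)]
        if len(s)<5: print(f,n,len(s));continue
        (cx,cy),(a,b),ang=r=cv2.minAreaRect(s[:,:2].astype(np.float32)*1000)
        bx=cv2.boxPoints(r)
        e=bx[1]-bx[0] if np.linalg.norm(bx[1]-bx[0])>np.linalg.norm(bx[2]-bx[1]) else bx[2]-bx[1]
        print(f,n,len(s),np.round(s.mean(0),4),'rect',round(cx,1),round(cy,1),round(a,1),round(b,1),'yaw',round(np.degrees(np.arctan2(e[1],e[0])),1),s[:,2].max().round(4))
    m=(W[...,2]>.08)&(W[...,2]<.09)&(p.min(2)>120)&(np.hypot(W[...,0]-c0[0],W[...,1]-c0[1])<.25)
    s=W[m][:,:2].astype(np.float32)*1000;r=cv2.minAreaRect(s);print('deck',[np.round(x,1) for x in r],len(s),W[m][:,2].mean())
    for q in ({'s0':[(231,212),(285,188),(297,245),(323,60)],'d0':[(318,192),(360,215),(238,226),(252,195)]}[f]): print(q,W[q[1],q[0]].round(3))
a=cv2.imread('pics/s0.png')[180:290,250:390];b=cv2.imread('pics/d0.png')[200:310,200:340]
cv2.imwrite('pics/c0.png',cv2.resize(np.hstack([a,b]),None,fx=2.85,fy=2.85,interpolation=cv2.INTER_CUBIC))
E
```

```text
s0 barside 100 [ 0.4867 -0.0906  0.1273] rect 487.8 -95.7 11.3 49.0 yaw -82.9 0.136
s0 bartop 121 [ 0.4908 -0.0938  0.1407] rect 492.9 -95.6 12.9 51.7 yaw -69.1 0.1436
s0 disc 342 [ 0.4843 -0.0916  0.1107] rect 489.9 -93.8 59.0 55.8 yaw 45.9 0.1149
deck [array([556.7, -40.9]), array([216., 263.]), np.float64(89.5)] 3942 0.08503425523280377
(231, 212) [0.687 0.087 0.048]
(285, 188) [ 0.686 -0.053  0.072]
(297, 245) [0.487 0.019 0.111]
(323, 60) [ 0.748 -0.166  0.344]
d0 barside 217 [ 0.4889 -0.0991  0.1272] rect 487.0 -96.1 12.1 49.7 yaw -59.0 0.136
d0 bartop 214 [ 0.491  -0.0951  0.1393] rect 491.4 -93.9 12.8 49.4 yaw -71.0 0.1426
d0 disc 548 [ 0.484  -0.1014  0.1096] rect 490.2 -96.8 54.9 59.5 yaw -16.7 0.115
deck [array([578.9, -42.2]), array([217.3, 310.7]), np.float64(87.9)] 5758 0.08383593078050253
(318, 192) [0.694 0.066 0.048]
(360, 215) [ 0.686 -0.073  0.102]
(238, 226) [0.49  0.009 0.104]
(252, 195) [0.58  0.132 0.041]
```

View pics/c0.png

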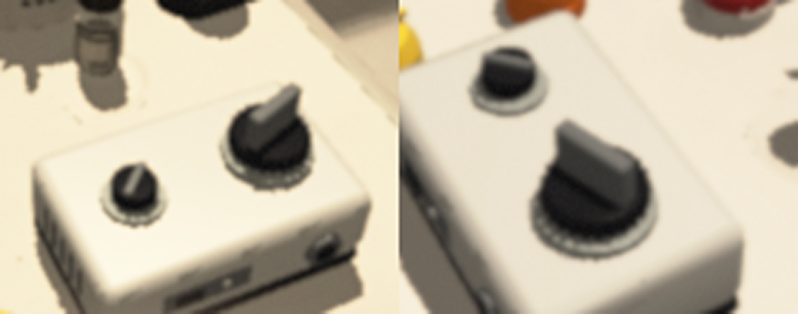

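The crop confirms it: the cap is the black fluted disc with the tall grey bar at about crop (270,130) and (595,175). The regulator is the small knob at (135,190) and (508,70).

- **Cap axis:** about (0.490, -0.0955), with the bar at yaw -70° and its top at z = 0.141, as expected.
- **Spacing:** the knob is 110 mm away, which matches the description.

I now move above the cap.

Call:
carry_out:
  slide:
    - [0.037,-0.037,0]
    - [0.037,-0.037,0]
    - [0.037,-0.037,0]
    - [0.037,-0.037,0]
    - [0.037,-0.037,0]
    - [0.037,-0.037,0]
    - [0.037,-0.037,0]
    - [0.037,-0.037,0]
  twist:
    - [0,0,0]
    - [0,0,0]
    - [0,0,0]
    - [0,0,0]
    - [0,0,0]
    - [0,0,0]
    - [0,0,0]
    - [0,0,0]
  fingers: 1

```text
clock: 1.1
tcp_pos: [0.3918, -0.2777, 0.2224]
ee_rot: [[0.959, 0.284, -0.0], [0.284, -0.959, -0.0], [-0.0, -0.0, -1.0]]
wrist_force: [1.4, 0.4, 0.2]
grip_width: 0.0872
grip_force: 0.0
```

Call:
carry_out:
  slide:
    - [0.037,-0.037,0]
    - [0.037,-0.037,0]
    - [0.037,-0.037,0]
    - [0.037,-0.037,0]
    - [0,0,0]
    - [0,0,0]
    - [0,0,0]
    - [0,0,0]
  twist:
    - [0,0,0]
    - [0,0,0]
    - [0,0,0]
    - [0,0,0]
    - [0,0,-0.18]
    - [0,0,-0.18]
    - [0,0,-0.18]
    - [0,0,-0.18]

```text
clock: 2.1
tcp_pos: [0.491, -0.0954, 0.2222]
ee_rot: [[0.529, 0.849, -0.001], [0.849, -0.529, 0.0], [-0.0, -0.001, -1.0]]
wrist_force: [0.3, 0.2, -0.8]
grip_width: 0.0873
grip_force: 0.0
```

Call:
carry_out:
  slide:
    - [0,0,0]
    - [0,0,0]
    - [0,0,0]
    - [0,0,0]
    - [0,0,0]
    - [0,0,0]
    - [0,0,0]
    - [0,0,0]
  twist:
    - [0,0,-0.18]
    - [0,0,-0.18]
    - [0,0,-0.18]
    - [0,0,-0.18]
    - [0,0,-0.18]
    - [0,0,0]
    - [0,0,0]
    - [0,0,0]

```text
clock: 3.1
tcp_pos: [0.4913, -0.0955, 0.2225]
ee_rot: [[-0.329, 0.944, -0.0], [0.944, 0.329, -0.0], [-0.0, -0.0, -1.0]]
wrist_force: [-0.0, 0.0, 0.1]
grip_width: 0.087
grip_force: 0.0
```

```bash
python3 - <<'E'
from h import *
o=arm.get_obs();R=o['ee_rot'];print(o['clock'],o['tcp_pos'],np.round(R,3).tolist(),o['qpos'].round(2),np.degrees(np.arctan2(R[1,1],R[0,1])))
print('tool delta',R.T@(np.array([.49,-.0955,.116])-o['tcp_pos']))
snap('wrist','w1')
p,d,W=load('w1');m=(W[...,2]>.134)&(W[...,2]<.150)&(np.hypot(W[...,0]-.49,W[...,1]+.0955)<.05)
s=W[m];print(len(s),s.mean(0) if len(s) else '')
if len(s):print(cv2.minAreaRect(s[:,:2].astype(np.float32)*1000))
E
```

```text
3.1 [ 0.49130118 -0.09546896  0.22252613] [[-0.329, 0.944, -0.0], [0.944, 0.329, -0.0], [-0.0, -0.0, -1.0]] [ 0.66  0.24 -0.65  1.91  0.17  1.04  0.28] 19.229882939486533
tool delta [ 0.00041218 -0.00123263  0.10652615]
758 [ 0.49157605 -0.09195333  0.14019407]
((491.80084228515625, -93.02107238769531), (11.45555591583252, 48.96792984008789), 19.672229766845703)
```

View pics/w1.png

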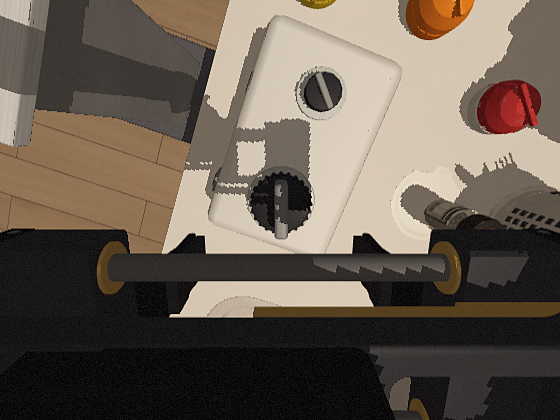

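The wrist view shows the cap at (280,203) with its bar upright in the image, so it is aligned with the closing direction. Bar centre is about (0.4915,-0.094) at yaw 19.7°, in agreement. I descend and grip.

Call:
carry_out:
  slide:
    - [0.001,0,0.016]
    - [0,0,0.016]
    - [0,0,0.016]
    - [0,0,0.016]
    - [0,0,0.016]
    - [0,0,0.014]
    - [0,0,0.012]
    - [0,0,0]
  twist:
    - [0,0,-0.008]
    - [0,0,0]
    - [0,0,0]
    - [0,0,0]
    - [0,0,0]
    - [0,0,0]
    - [0,0,0]
    - [0,0,0]

```text
clock: 4.15
tcp_pos: [0.4904, -0.0944, 0.1156]
ee_rot: [[-0.338, 0.941, -0.002], [0.941, 0.338, 0.0], [0.001, -0.001, -1.0]]
wrist_force: [0.5, 0.8, 0.6]
grip_width: 0.0869
grip_force: 0.0
```

Call:
carry_out:
  slide:
    - [0,0,0]
    - [0,0,0]
    - [0,0,0]
    - [0,0,0]
    - [0,0,0]
    - [0,0,0]
    - [0,0,0]
    - [0,0,0]
  twist:
    - [0,0,0]
    - [0,0,0]
    - [0,0,0]
    - [0,0,0]
    - [0,0,0]
    - [0,0,0]
    - [0,0,0]
    - [0,0,0]
  fingers: -1
  grip_force: 30

```text
clock: 5.15
tcp_pos: [0.4912, -0.0945, 0.1166]
ee_rot: [[-0.338, 0.941, 0.001], [0.941, 0.338, 0.0], [-0.0, 0.001, -1.0]]
wrist_force: [4.2, 2.6, 0.2]
grip_width: 0.0151
grip_force: 3.2
```

Call:
carry_out:
  slide:
    - [0,0,0]
    - [0,0,0]
    - [0,0,0]
    - [0,0,0]
    - [0,0,0]
    - [0,0,0]
    - [0,0,0]
    - [0,0,0]
  twist:
    - [0,0,0]
    - [0,0,0]
    - [0,0,0]
    - [0,0,0]
    - [0,0,0.05]
    - [0,0,0.05]
    - [0,0,0.05]
    - [0,0,0.05]

```text
clock: 6.15
tcp_pos: [0.4926, -0.0939, 0.1168]
ee_rot: [[-0.144, 0.99, 0.003], [0.99, 0.144, 0.001], [0.0, 0.004, -1.0]]
wrist_force: [4.8, 2.1, -4.6]
grip_width: 0.012
grip_force: 30.0
```

Firm grip at 12 mm, which is the bar's thickness. I turn on.

Call:
carry_out:
  slide:
    - [0,0,0]
    - [0,0,0]
    - [0,0,0]
    - [0,0,0]
    - [0,0,0]
    - [0,0,0]
    - [0,0,0]
    - [0,0,0]
  twist:
    - [0,0,0.08]
    - [0,0,0.08]
    - [0,0,0.08]
    - [0,0,0.08]
    - [0,0,0.08]
    - [0,0,0.08]
    - [0,0,0.08]
    - [0,0,0.08]

```text
clock: 7.15
tcp_pos: [0.4924, -0.0939, 0.1167]
ee_rot: [[0.477, 0.879, 0.003], [0.879, -0.477, 0.001], [0.002, 0.002, -1.0]]
wrist_force: [4.7, 1.3, -3.5]
grip_width: 0.012
grip_force: 30.0
```

Call:
carry_out:
  slide:
    - [0,0,0]
    - [0,0,0]
    - [0,0,0]
    - [0,0,0]
    - [0,0,0]
    - [0,0,0]
    - [0,0,0]
    - [0,0,0]
  twist:
    - [0,0,0.08]
    - [0,0,0.08]
    - [0,0,0.08]
    - [0,0,0.08]
    - [0,0,0.08]
    - [0,0,0.08]
    - [0,0,0.08]
    - [0,0,0.08]

```text
clock: 8.15
tcp_pos: [0.4922, -0.0937, 0.1167]
ee_rot: [[0.907, 0.421, 0.002], [0.421, -0.907, 0.001], [0.003, 0.0, -1.0]]
wrist_force: [3.5, 1.3, -1.7]
grip_width: 0.012
grip_force: 30.0
```

```bash
python3 - <<'E'
from h import *
o=arm.get_obs();print(o['clock'],o['moment'],o['wrist_force'],o['qpos'].round(2),o['grip_width'])
snap('wrist','w2')
E
```

```text
8.15 [ 0.4686734  -0.91823559  0.06527068] [ 3.50217795  1.26496351 -1.69600156] [ 0.34  0.33 -0.28  2.04  0.13  0.79 -1.15] 0.012038539772002392
```

View pics/w2.png

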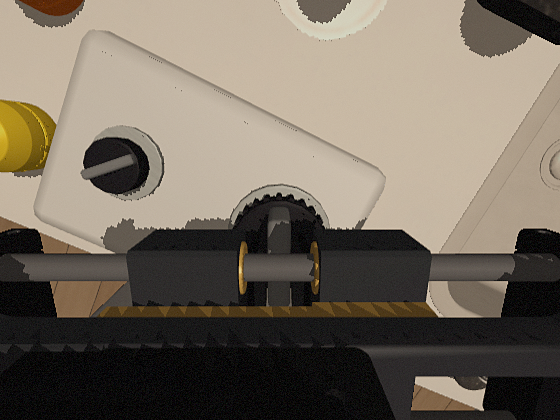

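The view shows the fingers holding the bar at (280,245) and the regulator undisturbed at (115,165). It has turned 1.48 rad so far. I add a bit more for margin, then release and rise.

Call:
carry_out:
  slide:
    - [0,0,0]
    - [0,0,0]
    - [0,0,0]
    - [0,0,0]
    - [0,0,0]
    - [0,0,0]
    - [0,0,0]
    - [0,0,0]
  twist:
    - [0,0,0.06]
    - [0,0,0.06]
    - [0,0,0.06]
    - [0,0,0.06]
    - [0,0,0.06]
    - [0,0,0.06]
    - [0,0,0]
    - [0,0,0]

```text
clock: 9.2
tcp_pos: [0.4921, -0.0936, 0.1167]
ee_rot: [[0.997, 0.079, 0.002], [0.079, -0.997, 0.001], [0.002, -0.001, -1.0]]
wrist_force: [4.1, 2.3, -3.2]
grip_width: 0.0119
grip_force: 30.0
```

Call:
carry_out:
  slide:
    - [0,0,0]
    - [0,0,0]
    - [0,0,0]
    - [0,0,0]
    - [0,0,0]
    - [0,0,0]
    - [0,0,0]
    - [0,0,0]
  twist:
    - [0,0,0]
    - [0,0,0]
    - [0,0,0]
    - [0,0,0]
    - [0,0,0]
    - [0,0,0]
    - [0,0,0]
    - [0,0,0]
  fingers: 0

```text
clock: 10.2
tcp_pos: [0.491, -0.0945, 0.1166]
ee_rot: [[0.997, 0.076, 0.0], [0.076, -0.997, -0.0], [0.0, 0.0, -1.0]]
wrist_force: [0.2, -0.0, -0.0]
grip_width: 0.0434
grip_force: 0.0
```

Call:
carry_out:
  slide:
    - [0,0,-0.01]
    - [0,0,-0.015]
    - [0,0,-0.015]
    - [0,0,-0.015]
    - [0,0,-0.015]
    - [0,0,-0.015]
    - [0,0,-0.015]
    - [0,0,0]
  twist:
    - [0,0,0]
    - [0,0,0]
    - [0,0,0]
    - [0,0,0]
    - [0,0,0]
    - [0,0,0]
    - [0,0,0]
    - [0,0,0]

```text
clock: 11.2
tcp_pos: [0.4919, -0.0946, 0.218]
ee_rot: [[0.997, 0.076, 0.003], [0.076, -0.997, -0.0], [0.003, 0.001, -1.0]]
wrist_force: [0.3, 0.6, -0.9]
grip_width: 0.0434
grip_force: 0.0
```

```bash
python3 - <<'E'
from h import *
o=arm.get_obs();print(o['clock'],o['tcp_pos'],o['wrist_force'],o['grip_width'],o['ee_rot'].round(3).tolist())
snap('wrist','w3');snap('scene','s3')
p,d,W=load('w3');m=(W[...,2]>.134)&(W[...,2]<.150)&(np.hypot(W[...,0]-.4915,W[...,1]+.094)<.04)
s=W[m];print(len(s),cv2.minAreaRect(s[:,:2].astype(np.float32)*1000))
E
```

```text
11.2 [ 0.49187424 -0.09462989  0.21795015] [ 0.25956765  0.57318847 -0.89437815] 0.04341131855535335 [[0.997, 0.076, 0.003], [0.076, -0.997, -0.0], [0.003, 0.001, -1.0]]
778 ((493.04254150390625, -93.56412506103516), (49.1722526550293, 11.960354804992676), 4.730669975280762)
```

View pics/w3.png

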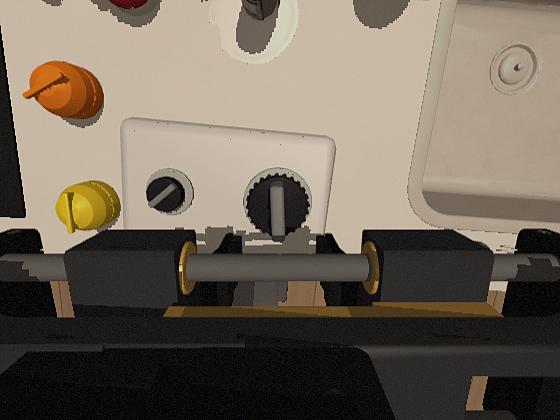

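The view shows the cap released at (278,203), with its bar at 105° (1.84 rad) clockwise of the start. That is at least 1.29 rad of slip even in the worst case. The regulator still points as it did, and the gripper is clear of everything.

```bash
python3 -c "
from workcell import arm
print(arm.finish_job())"
```

```text
the job is handed in; nothing more can be done
None
```

I turned the filler cap about 1.84 rad clockwise, enough to reach its stop and slip well past two clicks, then let go and handed the job in at about 11 s; the regulator looked unmoved, I kept clear of the jar and timer, and no verdict came back.

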